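Finish the tube pile, then hold the short-cut tube up to the inspection camera

ROBOT

A 6-joint arm with a two-finger parallel gripper is mounted at the origin on the work surface; the furniture and walls round the work are solid. World frame = base frame: x ahead of the robot, y to its left, z up, the work surface at z = 0. Lengths are in m, angles in rad, forces in N, time in s.
With the tool pointing down it reaches from about 0.35 to 0.975 m from the base axis. Payload 4.9 kg.
Tool frame: the origin (TCP) lies at the very end of the fingers, on their centre line; the grasp point (between the pads) lies 19 mm behind it; x points along the fingers, y is the direction in which the jaws open and shut, and the axes are right-handed (so a half turn about x gives the same grasp; the last joint's range is limited). The gripper opens to 85 mm and grips with 20 to 120 N. Pads are 22 mm wide; open, the fingers measure 114 mm over their backs; the gripper's body (76 mm by 85 mm) begins 54 mm behind the grasp point. The pads swing forward as they close: fully open they stand 13 mm farther back than shut.
Start: joints at [1.102, 0.053, 1.613, -0, 1.476, -0.119], TCP at [0.214, 0.587, 0.231] pointing down, gripper open.
Joint ranges: [-3.01, 3.01], [-1.01, 2.22], [0.06, 2.58], [-1.02, 4.17], [0.09, 2.62], [-3.14, 3.14]. Speed limits (rad/s): [2.57, 2.57, 3.14, 3.14, 3.14, 3.14].

INTERFACE

Orientations are given as a rotation vector (axis times angle).
In Python, from station import ctrl gives the robot as it stands. The module is installed in compiled form; this text tells all that it offers.
- The arm moves only by the shell command python3 -m handwheel 'ROWS' [FORCE]. ROWS is JSON, one flat list of numbers, 7 for each row, row after row: the opening, from 0 (shut) to 1 (fully open), then the shift along the tool's x, y, z in m, then the turn, a rotation vector about the tool's x, y, z in degrees. A call has 1 to 12 rows; each row is the pose to reach, as a shift and turn from the pose commanded when the call began, along the tool's axes at that moment; what a row does not reach only later rows make up. A row lasts 1/12 s, in which the tool goes at most 41.7 mm and 7.16 degrees, less where a joint would pass 70% of its speed; a pose out of reach is approached as far as the arm can. A call with a gripper value outside its range is refused whole. The fingers move at their own pace and stop on an object; FORCE is the grip in N (left out, the last holds). Time passes only in rows, so rows that repeat a pose let the fingers close. It gives the time, the measured TCP pose, the force and the opening at its end, in the units of the state.
- ctrl.get_obs(): the state, without advancing time (a new reading comes with each control period).
- ctrl.get_image(name): name is "scene" or "top"; returns (picture, depth): 480x640x3 uint8, blue, green, red; 480x640 float32, m along the optical axis (not along the pixel's ray), 0 where there is no reading.
- ctrl.camera_params(name): a dict with "fov_y" (degrees; the focal length in pixels is half the picture's height over the tangent of half this angle, whatever the lens; pixels are square), "cx", "cy" (the principal point, pixels), "R" (3x3) and "t" (3): a world point X has camera coordinates R X + t. Camera axes: x right, y down, z forward; pixel columns grow to the right and rows downward; lengths in m; the calibration is good to about 2 mm. A picture is of the moment at which its call begins. camera_params takes no time and is no camera call.
- ctrl.finish_job(): hands the job in, once; it reports no verdict.
The state is a dict: "t": time; "q": joint angles; "dq": joint speeds; "effort": joint torques, N m; "tool_pos": TCP position; "tool_rot": TCP orientation; "contact_force": force on the tool from outside, world axes, zero at the start; "wrist_torque": the same for the moment, N m; "opening": finger opening in m.
Only numpy, scipy, OpenCV 4.12 (cv2) and the standard library are available. Lean on these libraries where they do the work, as an engineer would, in place of code of your own. Each camera call takes 0.05 s, during which the arm holds its last target.

TASK

Two loose tubes, a long and a short one, each lie on a small rest; in the cradle two long tubes already lie side by side. First complete the pile: saddle the loose long tube in the gap on top of those two, lying the same way with its ends about level with theirs, and let go of it; then take the short tube, which was cut too short, and show it to the inspection camera: its middle straight in front of the lens at lens height, 100 mm from the front of the lens, so that the camera looks straight through its bore. Finish while still holding it there in the air, at rest, with the pile standing; do not touch the camera, and leave the other parts on the table where they lie.

Things in the scene. Friction and masses are not known exactly. Their poses are not given: they have to be found in the camera images.
- long_tube_centre (a point): centre of the loose long tube: plain grey steel tube, 45 mm outside diameter, about 37 mm bore, 62 mm long, 0.2 kg, lying on its side on a small fixed rest (steel plate 70 mm along the tube, 48 mm across, 4 mm thick, with two round bars, 42 mm over their outsides and 11 mm high, that keep the tube from rolling); its centre is 28 mm above the table. z axis = along the tube.
- short_tube_centre (a point): centre of the loose short tube: steel tube, 43 mm outside diameter, about 32 mm bore, 26 mm long, 0.13 kg, lying on its side on a rest like that of the long tube; its centre is 27 mm above the table. z axis = along the tube. Either end may face the camera.
- low_a_centre (a point): centre of one of the two long tubes (45 mm diameter, 62 mm long) lying unfastened in the grooves of the cradle, 30 mm up; the one on the cradle's -y side. z axis = along the tube.
- low_b_centre (a point): centre of the other long tube in the cradle, on its +y side, 52 mm from the first. z axis = along the tube.
- saddle (a point): where the centre of the third long tube comes to rest on the pile: middle of the cradle, 67 mm above the table. x axis = along the grooves and the tubes in them, y = across, z up. Cradle: fixed steel plate 110 (along) x 130 (across) x 6 mm with two pairs of welded round bars, each pair a groove.
- lens (a point): centre of the front glass of the inspection camera, which looks level along the point's -x axis (z up). The 32 mm wide lens barrel stands out of a 46 mm grey camera block, carried by a clamp (to 17 mm in front of the post) on a 20 mm post that stands 67 mm behind the glass and is 300 mm high, on a fixed foot 100 x 120 mm. The lens is 170 to 250 mm above the table and differs from time to time.
- camera_stand: the fixed inspection camera stand with its camera; origin on the table under the post.
- short_tube: the short tube; origin at the centre of one end face, z axis along the tube to the other end.
- long_tube: the loose long tube; origin at the centre of one end face, z axis along the tube.
- clip_centre (a point): bystander: short L-shaped angle clip, 40 x 55 x 40 mm, about its middle, 20 mm up.
- drilled_block_centre (a point): bystander: dark steel block 50 x 62 x 36 mm, its centre.
- pipe_flange_centre (a point): bystander: round flange, 90 mm diameter, 24 mm high, its centre.

How it is judged:
By the outcome, as a careful person would: the job done as asked, in the order asked, and still so for the second after the job is handed in, while the arm keeps its last pose, push and grip.
It also fails if it takes over 51 s, if anything falls off the work surface, if the arm or the gripper's body presses on something with over 40 N, if the wrist force passes 120 N, or if a joint passes its speed limit or range.

## Working session

There is one attempt and no reset: what is moved stays moved. The work goes in short steps, Python scripts to look and compute and a shell command to move; the robot and the scene stay as the last step left them, time stands still between calls to the robot, and variables do not carry over. Pictures are saved under pics/ and viewed, and the job is handed in when it is done.

```bash
mkdir -p pics; ls; python3 - <<'E'
from station import ctrl
import cv2,numpy as np
o=ctrl.get_obs()
for k in o: print(k,np.round(o[k],4))
for n in("scene","top"):
    im,d=ctrl.get_image(n); cv2.imwrite(f"pics/{n}0.png",im); np.savez(f"pics/{n}0.npz",im=im,d=d)
    p=ctrl.camera_params(n); print(n,p, (d>0).mean())
E
```

```text
pics
t 0.0
q [ 1.102   0.0534  1.6143  0.      1.476  -0.119 ]
dq [ 0.0002  0.002   0.0012 -0.0015 -0.0008 -0.0001]
effort [ 1.50000e-03 -3.93689e+01 -3.70177e+01 -1.00000e-04  7.10000e-03
  0.00000e+00]
tool_pos [0.2139 0.5866 0.2301]
tool_rot [ 0.273   1.5539 -0.276 ]
contact_force [0.4259 0.1717 0.3689]
wrist_torque [-0.0111  0.0329  0.0049]
opening 0.0854
scene {'fov_y': 49.1557964870448, 'cx': 322.874325927426, 'cy': 244.95446691346942, 'R': array([[ 0.50263397, -0.86424574, -0.0209378 ],
       [-0.49811748, -0.26973365, -0.82408903],
       [ 0.70656781,  0.42464463, -0.5660732 ]]), 't': array([-0.20263053,  0.34881366,  0.86862884])} 0.9959114583333334
top {'fov_y': 51.46826175155523, 'cx': 314.84058102723077, 'cy': 240.4168091121952, 'R': array([[ 0.1276434 , -0.99180397,  0.00566078],
       [-0.96260117, -0.12525617, -0.24022882],
       [ 0.23896895,  0.02521455, -0.97069978]]), 't': array([-0.0079724 ,  0.53958907,  1.31295679])} 0.9959147135416667
```

View pics/scene0.png

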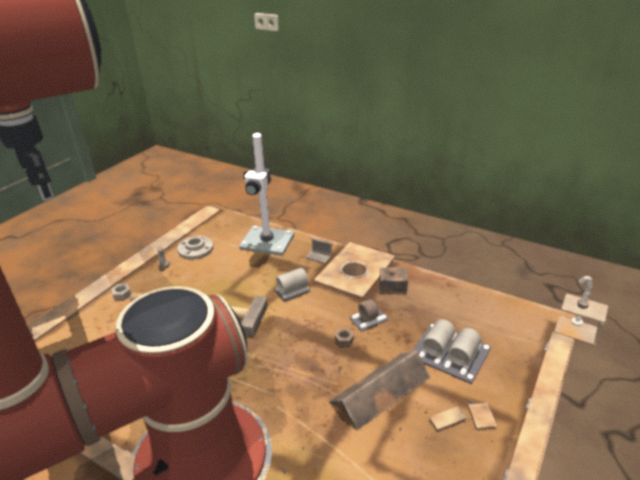

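View pics/top0.png

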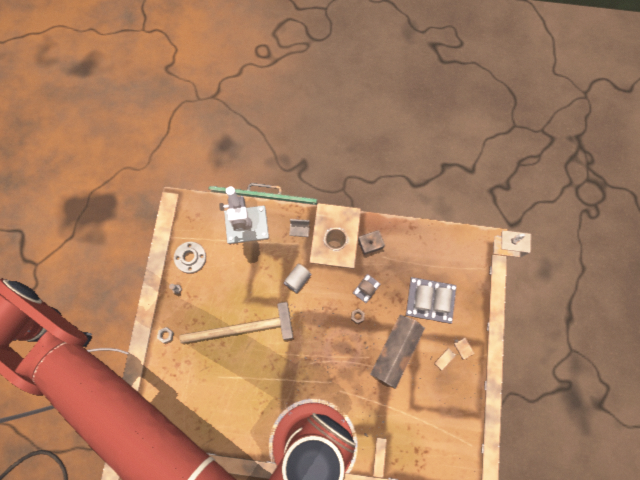

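The scene view shows the long tube on its rest at about (292,282), the short tube at (368,310), the cradle with its two tubes at (450,345), and the camera stand at (262,200). In the top view they are at (297,278), (367,288), (432,300) and (237,215). I'll zoom in and work out 3D points.

```bash
cat > h.py <<'E'
import numpy as np,cv2
from station import ctrl
def cam(n):
    p=ctrl.camera_params(n); f=240/np.tan(np.radians(p['fov_y'])/2)
    return f,p['cx'],p['cy'],np.array(p['R']),np.array(p['t'])
def cloud(n,d):
    f,cx,cy,R,t=cam(n); v,u=np.mgrid[0:480,0:640]
    X=np.stack([(u-cx)/f*d,(v-cy)/f*d,d],-1)
    return (X-t)@R
def proj(n,X):
    f,cx,cy,R,t=cam(n); c=np.asarray(X)@R.T+t
    return np.stack([f*c[...,0]/c[...,2]+cx,f*c[...,1]/c[...,2]+cy],-1)
def ray(n,uv,z):
    f,cx,cy,R,t=cam(n); C=-R.T@t
    uv=np.atleast_2d(uv).astype(float)
    D=np.c_[(uv[:,0]-cx)/f,(uv[:,1]-cy)/f,np.ones(len(uv))]@R
    return C+D*((z-C[2])/D[:,2])[:,None]
E
python3 - <<'E'
from h import *
for n,box in(("top",(200,180,470,330)),("scene",(230,120,500,390))):
    z=np.load(f"pics/{n}0.npz");P=cloud(n,z['d'])
    print(n)
    for uv in ([(320,300),(400,270),(260,270),(200,330),(420,380),(450,230)] if n=="top" else [(330,330),(300,400),(220,290),(500,420),(150,260),(420,300)]):
        print(uv,np.round(P[uv[1],uv[0]],4))
    x0,y0,x1,y1=box;c=z['im'][y0:y1,x0:x1]; s=min(800/(x1-x0),600/(y1-y0)); cv2.imwrite(f"pics/{n}0z.png",cv2.resize(c,None,fx=s,fy=s,interpolation=2)); print(s)
E
```

```text
top
(320, 300) [0.3824 0.0265 0.0006]
(400, 270) [ 0.497  -0.19    0.0008]
(260, 270) [ 4.457e-01  2.076e-01 -4.000e-04]
(200, 330) [ 0.2571  0.3475 -0.0037]
(420, 380) [ 0.2014 -0.271  -0.0022]
(450, 230) [ 0.6331 -0.3238  0.0047]
2.962962962962963
scene
(330, 330) [ 0.3609 -0.042   0.0016]
(300, 400) [ 0.1774 -0.0829 -0.0007]
(220, 290) [0.3534 0.2486 0.0008]
(500, 420) [ 0.3085 -0.4108  0.0027]
(150, 260) [0.358  0.4775 0.0046]
(420, 300) [ 0.5448 -0.1706 -0.0006]
2.2222222222222223
```

View pics/top0z.png

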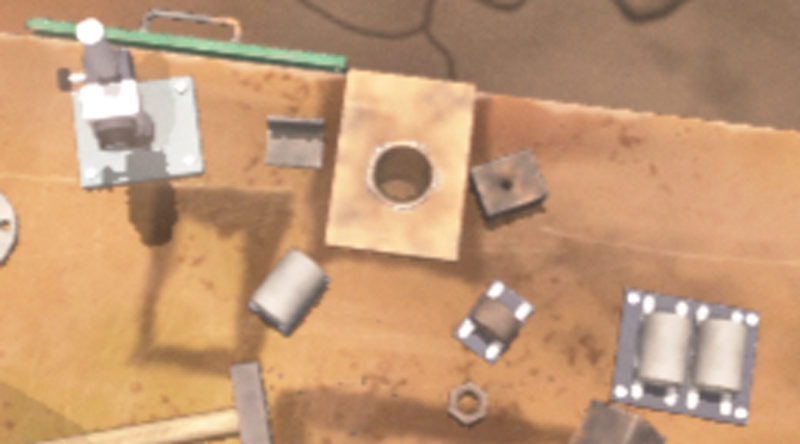

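View pics/scene0z.png

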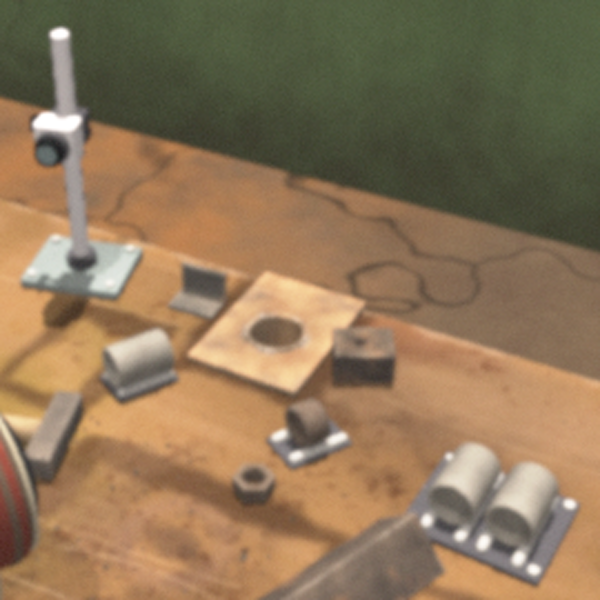

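```bash
cat > m.py <<'E'
from h import *
def rects(z0s,tag="0"):
  for n in("top","scene"):
    z=np.load(f"pics/{n}{tag}.npz");P=cloud(n,z['d'])
    for name,c,zl,zh,r in z0s:
        m=(np.hypot(P[...,0]-c[0],P[...,1]-c[1])<r)&(P[...,2]>zl)&(P[...,2]<zh)
        k,l,s,cc=cv2.connectedComponentsWithStats(m.astype(np.uint8),connectivity=4)
        if k<2: continue
        i=1+np.argmax(s[1:,4]); m=l==i
        Q=P[m]; rc=cv2.minAreaRect((Q[:,:2]*1000).astype(np.float32))
        print(n,name,len(Q),"ctr",np.round(rc[0],1),"size",np.round(rc[1],1),"ang",round(rc[2],1),"ztop",np.round(np.percentile(Q[:,2],[50,90,98])*1000,1),"px",np.round(cc[i]))
E
python3 - <<'E'
from m import *
z=np.load("pics/top0.npz");P=cloud("top",z['d'])
g=dict(L=(297,278),S=(366,288),A=(443,300),B=(425,298),clip=(300,228),blk=(371,243),fl=(189,257),foot=(255,232),plate=(335,215),angle=(397,350))
for k,(u,v) in g.items(): print(k,np.round(P[v,u]*1000))
c={k:P[v,u] for k,(u,v) in g.items()}
rects([("L",c['L'],.028,.08,.06),("S",c['S'],.027,.08,.05),("A",c['A'],.03,.1,.045),("B",c['B'],.03,.1,.045),("cradle",(c['A']+c['B'])/2,.003,.08,.12)])
E
```

```text
L [429.  97.  47.]
S [425. -94.  50.]
A [ 419. -305.   52.]
B [ 418. -257.   51.]
clip [582. 111.   5.]
blk [561. -98.  18.]
fl [457. 416.  -2.]
foot [553. 238.  10.]
plate [633.  14.  12.]
angle [ 271. -196.   32.]
top L 359 ctr [434.7  99.1] size [44.6 62.1] ang 60.3 ztop [45.9 51.3 54.8] px [297. 276.]
top S 148 ctr [430.  -96.8] size [42.4 26.6] ang 60.0 ztop [44.4 49.8 53.1] px [367. 287.]
top A 368 ctr [ 422.3 -307.5] size [44.3 62.4] ang 86.4 ztop [49.3 54.1 57.2] px [443. 299.]
top B 370 ctr [ 422.1 -255.5] size [44.4 62. ] ang 87.1 ztop [48.8 54.2 56.6] px [423. 297.]
top cradle 1708 ctr [ 424.2 -281.5] size [138.  118.1] ang 87.6 ztop [12.9 52.3 55.7] px [431. 300.]
scene L 449 ctr [431.7  97.3] size [45.1 65.2] ang 55.8 ztop [46.1 51.8 53.6] px [293. 278.]
scene S 229 ctr [426.9 -96.2] size [42.2 26.5] ang 62.9 ztop [43.7 49.7 50.9] px [369. 307.]
scene A 578 ctr [ 419.5 -307.6] size [44.4 64.7] ang 86.1 ztop [50.6 54.3 55.7] px [466. 341.]
scene B 548 ctr [ 420.  -255.5] size [45.1 63.6] ang 87.1 ztop [50.4 54.  55.4] px [441. 332.]
scene cradle 3671 ctr [ 404.5 -276.4] size [145.3 209.6] ang 77.9 ztop [15.9 52.2 54.7] px [445. 353.]
```

```bash
cat >> m.py <<'E'
from scipy.optimize import least_squares
def cyl(c,R,h,tag="0",zl=.025,r=.045):
  for n in("top","scene"):
    z=np.load(f"pics/{n}{tag}.npz");P=cloud(n,z['d'])
    m=(np.hypot(P[...,0]-c[0],P[...,1]-c[1])<r)&(P[...,2]>zl)&(P[...,2]<zl+.08)
    Q=P[m]
    def f(p):
        d=np.array([np.cos(p[2]),np.sin(p[2])]); w=(Q[:,:2]-p[:2])
        perp=-w[:,0]*d[1]+w[:,1]*d[0]
        return np.hypot(perp,Q[:,2]-p[3])-R
    best=None
    for y0 in c[2:]:
        s=least_squares(f,[c[0],c[1],np.radians(y0),h],loss='soft_l1',f_scale=.002)
        d=np.array([np.cos(s.x[2]),np.sin(s.x[2])]); al=(Q[:,:2]-s.x[:2])@d
        in_=abs(f(s.x))<.004
        lo,hi=np.percentile(al[in_],[1,99]); ctr=s.x[:2]+d*(lo+hi)/2
        print(n,"ctr",np.round(ctr*1000,1),"yaw",round(np.degrees(s.x[2]),1),"h",round(s.x[3]*1000,1),"len",round((hi-lo)*1000,1),"rms",round(1000*np.std(f(s.x)),1))
E
python3 - <<'E'
from m import *
print("L");cyl((.433,.098,-30),.0225,.028)
print("S");cyl((.4285,-.0965,-29),.0215,.027,r=.035)
print("A");cyl((.421,-.3075,-3),.0225,.030,r=.035)
print("B");cyl((.421,-.2555,-3),.0225,.030,r=.035)
for n in("top","scene"):
    z=np.load(f"pics/{n}0.npz");P=cloud(n,z['d'])
    for zl,zh in((.005,.025),(.06,.12),(.16,.2),(.2,.23),(.23,.26),(.26,.29)):
        m=(P[...,0]>.45)&(P[...,0]<.72)&(P[...,1]>.18)&(P[...,1]<.36)&(P[...,2]>zl)&(P[...,2]<zh)
        Q=P[m]
        if len(Q)<5: print(n,zl,len(Q));continue
        rc=cv2.minAreaRect((Q[:,:2]*1000).astype(np.float32)); print(n,zl,len(Q),np.round(rc[0]),np.round(rc[1]),round(rc[2],1))
z=np.load("pics/scene0.npz");im=z['im']
c=im[155:215,230:290];cv2.imwrite("pics/cam.png",cv2.resize(c,None,fx=9,fy=9,interpolation=0))
P=cloud("scene",z['d'])
for v in range(170,206,3): print(v,[tuple(np.round(P[v,u]*1000).astype(int)) for u in range(243,273,3)])
E
```

```text
L
top ctr [434.9  99.5] yaw -30.0 h 27.7 len 61.3 rms 2.4
scene ctr [433.3 100.9] yaw -28.4 h 29.2 len 61.5 rms 1.9
S
top ctr [429.6 -97.1] yaw -30.8 h 26.6 len 26.3 rms 2.3
scene ctr [427.5 -94.9] yaw -26.1 h 27.5 len 26.0 rms 1.9
A
top ctr [ 422.  -307.7] yaw -2.8 h 30.4 len 60.3 rms 3.1
scene ctr [ 419.9 -306.4] yaw -2.5 h 31.6 len 60.9 rms 2.8
B
top ctr [ 421.8 -257.2] yaw -3.1 h 30.4 len 61.1 rms 3.5
scene ctr [ 419.8 -255. ] yaw -2.0 h 31.3 len 60.5 rms 2.4
top 0.005 1045 [553. 270.] [207. 177.] 1.1
top 0.06 0
top 0.16 133 [543. 270.] [80. 65.] 18.9
top 0.2 442 [551. 260.] [82. 62.] 41.6
top 0.23 35 [568. 265.] [ 8. 19.] 41.0
top 0.26 35 [568. 265.] [ 7. 18.] 33.0
scene 0.005 969 [551. 273.] [162. 187.] 88.3
scene 0.06 159 [568. 268.] [19. 20.] 33.7
scene 0.16 259 [541. 264.] [82. 66.] 30.5
scene 0.2 387 [550. 262.] [86. 63.] 41.2
scene 0.23 98 [567. 267.] [14. 20.] 36.9
scene 0.26 99 [567. 266.] [18. 20.] 42.5
170 [(np.int64(2126), np.int64(1640), np.int64(-790)), (np.int64(2134), np.int64(1621), np.int64(-788)), (np.int64(2147), np.int64(1606), np.int64(-791)), (np.int64(562)
[... 4970 characters left out ...]
-792)), (np.int64(561), np.int64(267), np.int64(132)), (np.int64(567), np.int64(262), np.int64(130)), (np.int64(1854), np.int64(1251), np.int64(-779)), (np.int64(1876), np.int64(1245), np.int64(-789))]
203 [(np.int64(1769), np.int64(1367), np.int64(-788)), (np.int64(1762), np.int64(1338), np.int64(-777)), (np.int64(1780), np.int64(1331), np.int64(-784)), (np.int64(1802), np.int64(1326), np.int64(-794)), (np.int64(1803), np.int64(1304), np.int64(-788)), (np.int64(1818), np.int64(1293), np.int64(-793)), (np.int64(562), np.int64(268), np.int64(123)), (np.int64(570), np.int64(265), np.int64(120)), (np.int64(1822), np.int64(1228), np.int64(-778)), (np.int64(1850), np.int64(1227), np.int64(-791))]
```

View pics/cam.png

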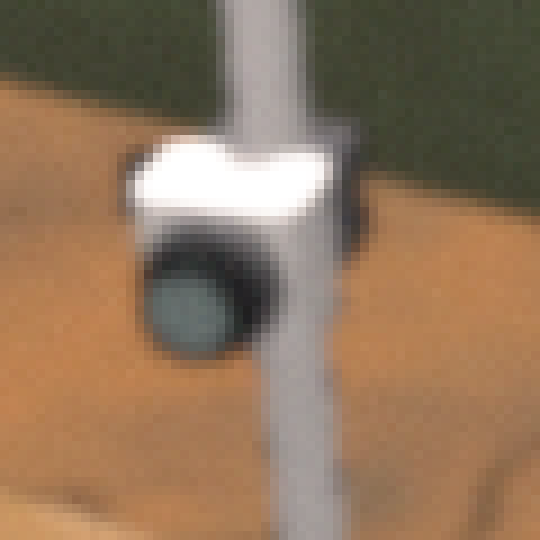

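```bash
python3 - <<'E'
from m import *
for n in("top","scene"):
    z=np.load(f"pics/{n}0.npz");P=cloud(n,z['d']);im=z['im']
    print(n,"C",np.round(-cam(n)[3].T@cam(n)[4],3))
    reg=(P[...,0]>.47)&(P[...,0]<.62)&(P[...,1]>.2)&(P[...,1]<.33)
    # post fit
    Q=P[reg&(P[...,2]>.235)&(P[...,2]<.295)]
    s=least_squares(lambda p:np.hypot(Q[:,0]-p[0],Q[:,1]-p[1])-.01,[.57,.266],loss='soft_l1',f_scale=.002);print("post",s.x.round(4),len(Q))
    if n=="scene":
        Q=P[reg&(P[...,2]>.05)&(P[...,2]<.14)]
        s=least_squares(lambda p:np.hypot(Q[:,0]-p[0]-p[2]*(Q[:,2]-.1),Q[:,1]-p[1]-p[3]*(Q[:,2]-.1))-.01,[.57,.266,0,0],loss='soft_l1',f_scale=.002);print("post low",s.x.round(4),len(Q))
    mn=im.min(-1)
    m=reg&(mn>215)&(P[...,2]>.2)&(P[...,2]<.225)
    k,l,st,cc=cv2.connectedComponentsWithStats(m.astype(np.uint8));i=1+np.argmax(st[1:,4]);Q=P[l==i]
    rc=cv2.minAreaRect((Q[:,:2]*1000).astype(np.float32));print("blocktop",len(Q),np.round(rc[0],1),np.round(rc[1],1),round(rc[2],1),Q[:,2].mean())
    # foot
    hsv=cv2.cvtColor(im,cv2.COLOR_BGR2HSV)
    m=reg=(P[...,0]>.45)&(P[...,0]<.68)&(P[...,1]>.16)&(P[...,1]<.36)&(P[...,2]<.03)&(P[...,2]>0)&(im[...,0].astype(int)-im[...,2]>-10)
    k,l,st,cc=cv2.connectedComponentsWithStats(m.astype(np.uint8));i=1+np.argmax(st[1:,4]);Q=P[l==i]
    rc=cv2.minAreaRect((Q[:,:2]*1000).astype(np.float32));print("foot",len(Q),np.round(rc[0],1),np.round(rc[1],1),round(rc[2],1),Q[:,2].mean())
    # glass
    b,g,r=[im[...,k].astype(int) for k in range(3)]
    print(im[189,250],im[185,259])
im=np.load("pics/top0.npz")['im'][180:250,210:280];cv2.imwrite("pics/camt.png",cv2.resize(im,None,fx=8,fy=8,interpolation=0))
E
```

```text
top C [0.207 0.027 1.404]
post [0.5737 0.2692] 70
blocktop 211 [545.6 261.5] [33.3 46.1] 14.7 0.21222159903087717
foot 344 [583.1 229.9] [96.  45.6] 21.5 0.011685269928389046
[114 135 166] [152 165 183]
scene C [-0.338 -0.45   0.775]
post [0.5726 0.2707] 197
post low [0.5723 0.271  0.0058 0.0055] 240
blocktop 128 [545.4 261.7] [39.5 45.2] 19.1 0.2134402163187716
foot 884 [566.  264.3] [ 97.5 114.4] 14.7 0.013792112772986052
[106 107 100] [74 72 76]
```

View pics/camt.png

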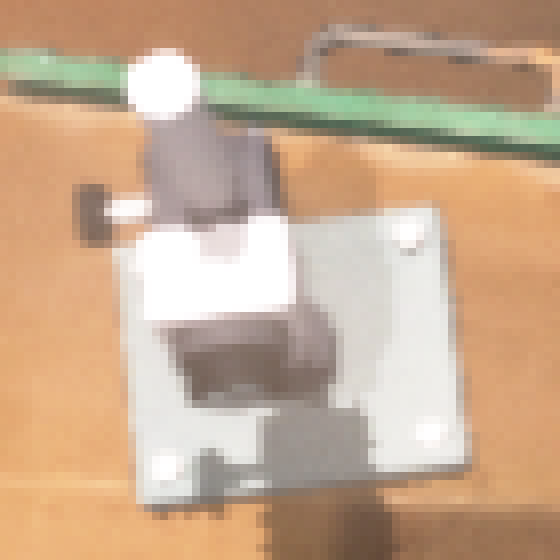

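```bash
python3 - <<'E'
from m import *
print("glass ray z.19", ray("scene",[(250.7,189.5)],.19).round(4), ray("scene",[(250.7,189.5)],.192).round(4))
for n in("top","scene"):
    z=np.load(f"pics/{n}0.npz");P=cloud(n,z['d']);im=z['im']
    d0=np.array([np.cos(np.radians(15)),np.sin(np.radians(15))])
    w=P[...,:2]-[.508,.253]; al=w@d0; pe=-w[...,0]*d0[1]+w[...,1]*d0[0]
    m=(al>.004)&(al<.024)&(abs(pe)<.02)&(abs(P[...,2]-.19)<.018); Q=P[m]
    def f(p):
        d=[np.cos(p[1]),np.sin(p[1])]; w=Q[:,:2]-[.508,.253]
        return np.hypot(-w[:,0]*d[1]+w[:,1]*d[0]-p[0],Q[:,2]-p[2])-.016
    s=least_squares(f,[0,.26,.19],loss='soft_l1',f_scale=.002);print(n,"barrel",len(Q),s.x[0],np.degrees(s.x[1]),s.x[2])
    if n=="scene":
        # glass plane
        uv=np.mgrid[-5:6,-5:6].reshape(2,-1).T; uv=uv[np.hypot(*uv.T)<4.5]; Q=P[uv[:,1]+189,uv[:,0]+251]
        c=np.median(Q,0);U,S,V=np.linalg.svd(Q-c);print("glass",c,V[2],np.degrees(np.arctan2(V[2][1],V[2][0])))
    # block side face/front edge from white top: bin
    m=(im.min(-1)>205)&(abs(P[...,2]-.213)<.006)&(al>.0)&(al<.07)&(abs(pe)<.035);Q=P[m]
    ed=[]
    pq=pe[m];aq=al[m]
    for lo in np.arange(-.018,.018,.004):
        k=(pq>=lo)&(pq<lo+.004)
        if k.sum()>2: ed.append((lo+.002,aq[k].min()))
    ed=np.array(ed);c=np.polyfit(ed[:,0],ed[:,1],1);print("front edge slope deg",np.degrees(np.arctan(c[0])),"al",c[1])
E
```

```text
glass ray z.19 [[0.5096 0.2529 0.19  ]] [[0.5067 0.2505 0.192 ]]
top barrel 99 -0.00499863265487907 29.246444527837873 0.1906852539329745
front edge slope deg 0.7167942853961167 al 0.0231262840763329
scene barrel 111 0.005649891654838192 -8.875298701319654 0.19150595132419285
glass [0.5086379  0.25085866 0.19291177] [ 0.5438449  -0.81677994 -0.19262204] -56.34272859002268
front edge slope deg -5.188262808106637 al 0.020672253582917504
```

Measurements agree between the views and match the given sizes:
- **Long tube:** (434,100), yaw about -29.5°.
- **Short tube:** (429,-96), yaw about -29°.
- **Saddle:** about (421,-281.5), yaw about -2.7°.
- **Lens:** about (508.5,252.5,191), yaw about 15°.

Next I'll make a helper that prints the shifts and turns.

```bash
cat > p.py <<'E'
import sys,numpy as np
from scipy.spatial.transform import Rotation as Ro
from station import ctrl
def plan(x,y,z,phi):
    o=ctrl.get_obs();R=Ro.from_rotvec(o['tool_rot']);T=R.as_matrix()
    c,s=np.cos(np.radians(phi)),np.sin(np.radians(phi))
    G=np.array([[0,c,s],[0,s,-c],[-1,0,0]])
    print("t",round(o['t'],2),"pos",np.round(o['tool_pos'],4),"yaw y",np.round(np.degrees(np.arctan2(T[1,1],T[0,1])),1),"xaxis",T[:,0].round(3),"q",np.round(o['q'],2),"F",np.round(o['contact_force'],1),"open",round(o['opening'],4))
    print("shift",np.round(T.T@(np.array([x,y,z])-o['tool_pos']),4),"turn",np.round(np.degrees((R.inv()*Ro.from_matrix(G)).as_rotvec()),2))
plan(*map(float,sys.argv[1:5]))
E
python3 p.py .434 .100 .10 60.5; python3 p.py .434 .100 .1 -119.5
```

```text
t 0.1 pos [0.2139 0.5866 0.2302] yaw y 70.0 xaxis [-0.001 -0.002 -1.   ] q [ 1.1   0.05  1.61 -0.    1.48 -0.12] F [0.2 0.2 0.6] open 0.0855
shift [ 0.1309 -0.3815  0.3735] turn [ 9.46 -0.    0.11]
t 0.1 pos [0.2139 0.5866 0.2302] yaw y 70.0 xaxis [-0.001 -0.002 -1.   ] q [ 1.1   0.05  1.61 -0.    1.48 -0.12] F [0.2 0.2 0.6] open 0.0855
shift [ 0.1309 -0.3815  0.3735] turn [-1.7054e+02 -1.6000e-01 -0.0000e+00]
```

```bash
python3 -m handwheel '[1,0.05,-0.2,0.195,5,0,0, 1,0.05,-0.2,0.195,5,0,0, 1,0.05,-0.2,0.195,5,0,0, 1,0.05,-0.2,0.195,5,0,0, 1,0.05,-0.2,0.195,5,0,0, 1,0.05,-0.2,0.195,5,0,0, 1,0.13,-0.381,0.373,9.5,0,0, 1,0.13,-0.381,0.373,9.5,0,0, 1,0.13,-0.381,0.373,9.5,0,0, 1,0.13,-0.381,0.373,9.5,0,0, 1,0.13,-0.381,0.373,9.5,0,0, 1,0.13,-0.381,0.373,9.5,0,0]' 40; python3 p.py .434 .1 .014 60.5
```

```text
t: 1.1
tool_pos: [0.4144, 0.1428, 0.1149]
tool_rot: [0.404, 1.532, -0.404]
contact_force: [0.1, -0.4, -0.5]
opening: 0.0854
t 1.1 pos [0.4144 0.1428 0.1149] yaw y 60.5 xaxis [ 0.  0. -1.] q [ 0.16 -0.32  2.15  0.    1.31 -0.89] F [ 0.1 -0.4 -0.5] open 0.0854
shift [ 0.1009 -0.0276  0.0381] turn [-0.04  0.01 -0.02]
```

```bash
python3 -m handwheel '[1,0.015,-0.028,0.038,0,0,0, 1,0.015,-0.028,0.038,0,0,0, 1,0.015,-0.028,0.038,0,0,0, 1,0.015,-0.028,0.038,0,0,0]'; python3 p.py .434 .1 .014 60.5
python3 - <<'E'
from h import *
for n in("top","scene"):
    im,d=ctrl.get_image(n);np.savez(f"pics/{n}1.npz",im=im,d=d)
im1=np.load("pics/scene1.npz")['im'][190:310,230:390]; im2=np.load("pics/top1.npz")['im'][210:330,230:390]
cv2.imwrite("pics/a1.png",cv2.resize(np.vstack([im1,im2]),None,fx=2.4,fy=2.4,interpolation=2))
E
```

```text
t: 1.43
tool_pos: [0.4332, 0.1016, 0.1002]
tool_rot: [0.405, 1.534, -0.405]
contact_force: [-0.0, 0.8, -0.3]
opening: 0.0857
t 1.43 pos [0.4332 0.1016 0.1002] yaw y 60.4 xaxis [-0.001  0.001 -1.   ] q [ 0.06 -0.28  2.14  0.    1.28 -0.99] F [-0.   0.8 -0.3] open 0.0857
shift [ 0.0862 -0.001   0.0016] turn [-0.12 -0.07  0.01]
```

View pics/a1.png

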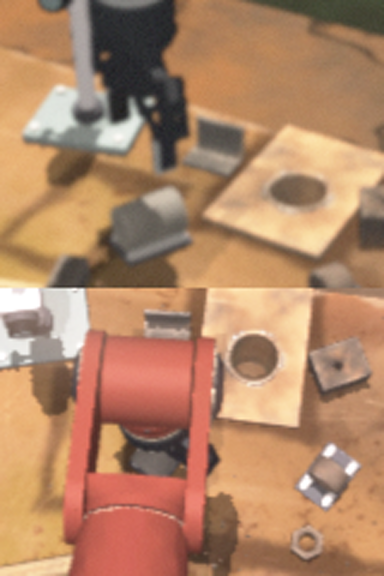

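```bash
python3 - <<'E'
from h import *
p=np.array([.4332,.1016,.1002+.013]);d=np.array([np.cos(np.radians(60.4)),np.sin(np.radians(60.4)),0])
print((proj("scene",[p+d*.0427,p-d*.0427,p+d*.057,p-d*.057])-[230,190])*2.4)
E
```

```text
[[120.23729259 123.18992672]
 [162.81642592 168.73516862]
 [113.53486624 116.02060209]
 [170.40496354 176.85233199]]
```

The fingertips project onto their pixels, about (118,120) and (165,170) in the zoom, so the pose and calibration agree. I'll descend and grip.

```bash
python3 -m handwheel '[1,0.04,-0.001,0.002,0,0,0, 1,0.07,-0.001,0.002,0,0,0, 1,0.086,-0.001,0.002,0,0,0, 1,0.086,-0.001,0.002,0,0,0, 0,0.086,-0.001,0.002,0,0,0, 0,0.086,-0.001,0.002,0,0,0, 0,0.086,-0.001,0.002,0,0,0, 0,0.086,-0.001,0.002,0,0,0, 0,0.086,-0.001,0.002,0,0,0, 0,0.086,-0.001,0.002,0,0,0, 0,0.086,-0.001,0.002,0,0,0, 0,0.086,-0.001,0.002,0,0,0]' 50; python3 p.py .434 .1 .014 60.5
```

```text
t: 2.53
tool_pos: [0.4366, 0.0996, 0.017]
tool_rot: [0.404, 1.529, -0.403]
contact_force: [-2.0, -1.0, 5.6]
opening: 0.0433
t 2.53 pos [0.4366 0.0996 0.017 ] yaw y 60.5 xaxis [ 0.003 -0.001 -1.   ] q [ 0.06 -0.14  2.18 -0.    1.09 -1.  ] F [-2.  -1.   5.6] open 0.0433
shift [ 0.003  -0.0009 -0.0024] turn [-0.    0.19 -0.06]
```

```bash
python3 -m handwheel '[0,-0.02,0,0,0,0,0, 0,-0.06,0,0,0,0,0, 0,-0.1,0,0,0,0,0, 0,-0.14,0,0,0,0,0, 0,-0.14,0,0,0,0,0, 0,-0.14,0,0,0,0,0]' 60; python3 p.py .421 -.2815 .16 87.3
python3 - <<'E'
from h import *
for n in("top","scene"):
    im,d=ctrl.get_image(n);np.savez(f"pics/{n}2.npz",im=im,d=d)
im1=np.load("pics/scene2.npz")['im'][170:310,230:390]
cv2.imwrite("pics/a2.png",cv2.resize(im1,None,fx=4,fy=4,interpolation=2))
E
```

```text
t: 3.03
tool_pos: [0.4371, 0.1, 0.1587]
tool_rot: [0.406, 1.525, -0.402]
contact_force: [-0.2, 0.6, -3.7]
opening: 0.0428
t 3.03 pos [0.4371 0.1    0.1587] yaw y 60.5 xaxis [ 0.008  0.001 -1.   ] q [ 0.06 -0.34  2.09  0.    1.39 -1.  ] F [-0.2  0.6 -3.7] open 0.0428
shift [-0.0016 -0.3398  0.174 ] turn [-26.84   0.46  -0.16]
```

View pics/a2.png

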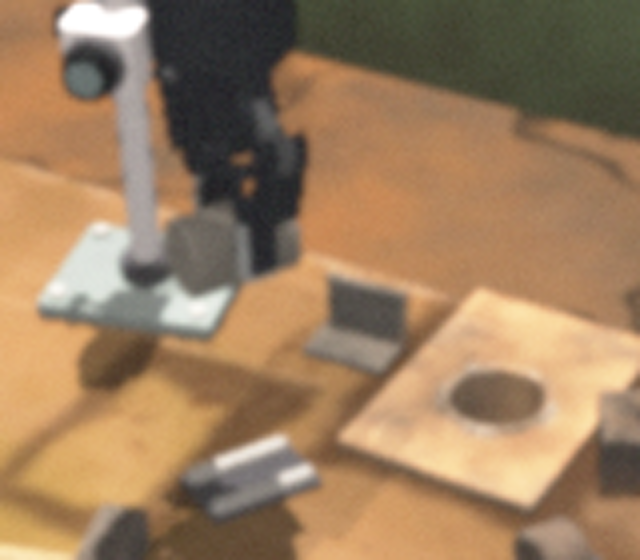

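```bash
cat > held.py <<'E'
import sys
from m import *
from scipy.spatial.transform import Rotation as Ro
def held(tag,R,L,dz,r=.045,n="scene",yaw=None):
    o=ctrl.get_obs();tp=np.array(o['tool_pos'])
    z=np.load(f"pics/{n}{tag}.npz");P=cloud(n,z['d']);im=z['im'].astype(int)
    g=(im.max(-1)-im.min(-1)<40)&(im.min(-1)>75)
    c0=tp+[0,0,dz]
    m=g&(np.linalg.norm(P-c0,axis=-1)<r)
    Q=P[m]
    def f(p):
        d=np.array([np.cos(p[2])*np.cos(p[4]),np.sin(p[2])*np.cos(p[4]),np.sin(p[4])]);w=Q-[p[0],p[1],p[3]]
        return np.linalg.norm(w-np.outer(w@d,d),axis=1)-R
    T=Ro.from_rotvec(o['tool_rot']).as_matrix(); y0=np.arctan2(T[1,2],T[0,2]) if yaw is None else np.radians(yaw)
    s=least_squares(f,[c0[0],c0[1],y0,c0[2],0],loss='soft_l1',f_scale=.0015);p=s.x
    d=np.array([np.cos(p[2])*np.cos(p[4]),np.sin(p[2])*np.cos(p[4]),np.sin(p[4])]);w=Q-[p[0],p[1],p[3]];al=w@d
    k=abs(f(p))<.003;lo,hi=np.percentile(al[k],[1,99]);C=np.array([p[0],p[1],p[3]])+d*(lo+hi)/2
    print(n,"N",len(Q),k.sum(),"ctr",C.round(4),"rel tcp",(T.T@(C-tp)).round(4),"yaw",np.degrees(p[2]).round(1),"pitch",np.degrees(p[4]).round(1),"len",round(hi-lo,4),"rms",np.std(f(p)).round(4))
E
python3 - <<'E'
from held import *
held("2",.0225,.062,.014)
held("2",.0225,.062,.014,r=.036)
E
```

```text
scene N 453 312 ctr [0.431  0.1012 0.1685] rel tcp [-0.0148 -0.0002 -0.0034] yaw -28.6 pitch -0.5 len 0.0591 rms 0.0041
scene N 368 257 ctr [0.4326 0.1002 0.168 ] rel tcp [-0.0143 -0.0003 -0.0015] yaw -27.8 pitch -0.9 len 0.055 rms 0.0033
```

```bash
python3 p.py .4235 -.2815 .155 87.3; python3 -m handwheel '[0,0,-0.34,0.175,-26.8,0,0, 0,0,-0.34,0.175,-26.8,0,0, 0,0,-0.34,0.175,-26.8,0,0, 0,0,-0.34,0.175,-26.8,0,0, 0,0,-0.34,0.175,-26.8,0,0, 0,0,-0.34,0.175,-26.8,0,0, 0,0,-0.34,0.175,-26.8,0,0, 0,0,-0.34,0.175,-26.8,0,0, 0,0,-0.34,0.175,-26.8,0,0, 0,0,-0.34,0.175,-26.8,0,0, 0,0,-0.34,0.175,-26.8,0,0, 0,0,-0.34,0.175,-26.8,0,0]'; python3 p.py .4235 -.2813 .065 87.3
```

```text
t 3.13 pos [0.434  0.0997 0.1537] yaw y 60.5 xaxis [-0.001 -0.    -1.   ] q [ 0.06 -0.34  2.1  -0.    1.39 -1.  ] F [ 0.2 -0.  -3.8] open 0.0432
shift [-0.0013 -0.3368  0.1788] turn [-2.685e+01 -7.000e-02  2.000e-02]
t: 4.13
tool_pos: [0.4177, -0.2828, 0.1516]
tool_rot: [0.043, 1.575, -0.037]
contact_force: [-0.6, 1.5, -3.2]
opening: 0.0428
t 4.13 pos [ 0.4177 -0.2828  0.1516] yaw y 87.1 xaxis [-0.004  0.004 -1.   ] q [-0.74 -0.17  1.96  0.    1.36 -2.26] F [-0.6  1.5 -3.2] open 0.0428
shift [0.0866 0.0015 0.006 ] turn [-0.24 -0.24 -0.22]
```

```bash
python3 -m handwheel '[0,0.08,0,0.002,0,0,0, 0,0.08,0,0.002,0,0,0, 0,0.08,0,0.002,0,0,0, 0,0.08,0,0.002,0,0,0, 0,0.08,0,0.002,0,0,0]'; python3 p.py .422 -.2812 .0525 87.3;  python3 - <<'E'
from h import *
for n in("top","scene"):
    im,d=ctrl.get_image(n);np.savez(f"pics/{n}3.npz",im=im,d=d)
im1=np.load("pics/scene3.npz")['im'][270:400,380:520]
cv2.imwrite("pics/a3.png",cv2.resize(im1,None,fx=4,fy=4,interpolation=2))
from held import held
held("3",.0225,.062,.0145,r=.036)
E
```

```text
t: 4.55
tool_pos: [0.4218, -0.2817, 0.075]
tool_rot: [0.037, 1.57, -0.037]
contact_force: [1.3, -0.1, -1.2]
opening: 0.0426
t 4.55 pos [ 0.4218 -0.2817  0.075 ] yaw y 87.3 xaxis [ 0.  0. -1.] q [-0.74 -0.08  2.02  0.    1.2  -2.26] F [ 1.3 -0.1 -1.2] open 0.0426
shift [0.0225 0.0005 0.0002] turn [ 0.03  0.01 -0.01]
scene N 718 553 ctr [ 0.4183 -0.2834  0.0897] rel tcp [-0.0126 -0.0005 -0.0046] yaw -4.0 pitch -3.3 len 0.051 rms 0.0034
```

View pics/a3.png

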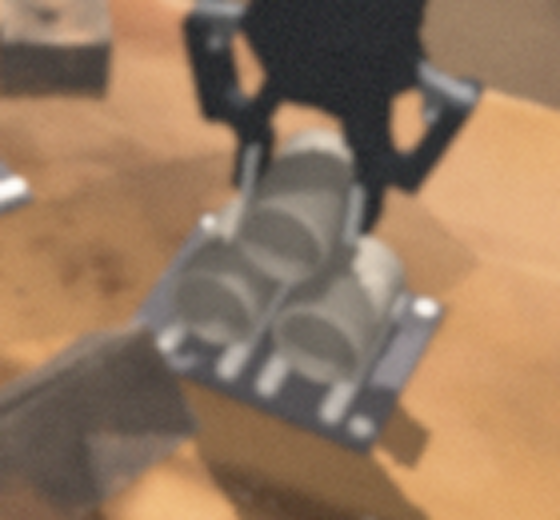

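The scene picture shows the held tube centred over the gap, front end about (280,240), with the lower tubes at (215,300) and (320,340). I'll lower it in small steps and watch the force.

```bash
python3 -m handwheel '[0,0.008,0,0.001,0,0,0, 0,0.014,0,0.001,0,0,0, 0,0.018,0,0.001,0,0,0, 0,0.019,0,0.001,0,0,0, 0,0.02,0,0.001,0,0,0, 0,0.02,0,0.001,0,0,0]'; python3 p.py .4228 -.2812 .0525 87.3
```

```text
t: 5.15
tool_pos: [0.4231, -0.282, 0.0559]
tool_rot: [0.039, 1.57, -0.036]
contact_force: [-2.6, 5.1, 7.1]
opening: 0.0429
t 5.15 pos [ 0.4231 -0.282   0.0559] yaw y 87.3 xaxis [ 0.001  0.002 -1.   ] q [-0.74 -0.05  2.02  0.    1.17 -2.26] F [-2.6  5.1  7.1] open 0.0429
shift [ 0.0034  0.0008 -0.0003] turn [-0.04  0.03 -0.1 ]
```

```bash
python3 -m handwheel '[0,0.0015,0,0,0,0,0, 0,0.003,0,0,0,0,0, 0,0.003,0,0,0,0,0]'; python3 p.py .4228 -.2812 .0525 87.3
```

```text
t: 5.4
tool_pos: [0.4234, -0.2819, 0.0555]
tool_rot: [0.04, 1.571, -0.035]
contact_force: [-7.5, 12.7, 22.4]
opening: 0.0424
t 5.4 pos [ 0.4234 -0.2819  0.0555] yaw y 87.3 xaxis [-0.     0.003 -1.   ] q [-0.73 -0.04  2.02  0.    1.17 -2.26] F [-7.5 12.7 22.4] open 0.0424
shift [ 0.003   0.0006 -0.0007] turn [-0.04 -0.01 -0.17]
```

```bash
python3 -m handwheel '[0,-0.003,0.001,0,0,0,0, 0,-0.002,0.0015,0,0,0,0, 0,-0.002,0.0015,0,0,0,0, 0,-0.001,0.0015,0,0,0,0, 0,-0.001,0.0015,0,0,0,0]'; python3 p.py .4228 -.2812 .0525 87.3
```

```text
t: 5.82
tool_pos: [0.424, -0.2814, 0.0552]
tool_rot: [0.037, 1.568, -0.037]
contact_force: [-2.2, 6.6, 13.4]
opening: 0.0431
t 5.82 pos [ 0.424  -0.2814  0.0552] yaw y 87.3 xaxis [ 0.002 -0.    -1.   ] q [-0.73 -0.05  2.02  0.    1.16 -2.26] F [-2.2  6.6 13.4] open 0.0431
shift [ 0.0027  0.0001 -0.0012] turn [-0.02  0.14  0.  ]
```

```bash
python3 -m handwheel '[0,0,0.001,-0.001,0,0,0, 0,0,0.0015,-0.001,0,0,0, 0,0,0.002,-0.001,0,0,0, 0,0,0.002,-0.001,0,0,0, 0,0,0.002,-0.001,0,0,0]'; python3 p.py .4228 -.2812 .0525 87.3;  python3 - <<'E'
from h import *
for n in("top","scene"):
    im,d=ctrl.get_image(n);np.savez(f"pics/{n}4.npz",im=im,d=d)
im1=np.load("pics/scene4.npz")['im'][270:400,380:520]
cv2.imwrite("pics/a4.png",cv2.resize(im1,None,fx=4,fy=4,interpolation=2))
E
```

```text
t: 6.23
tool_pos: [0.4239, -0.2811, 0.0553]
tool_rot: [0.034, 1.565, -0.041]
contact_force: [1.6, -0.5, 8.3]
opening: 0.0429
t 6.23 pos [ 0.4239 -0.2811  0.0553] yaw y 87.3 xaxis [ 0.005 -0.005 -1.   ] q [-0.73 -0.05  2.03 -0.    1.16 -2.26] F [ 1.6 -0.5  8.3] open 0.0429
shift [ 0.0028 -0.0001 -0.0011] turn [-0.02  0.3   0.26]
```

View pics/a4.png

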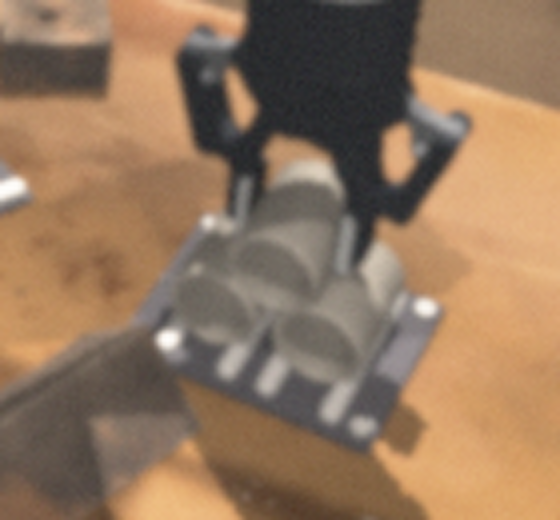

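The side force is about 0 with 8 N upward, and the picture shows the tube resting on both lower tubes. Releasing.

```bash
python3 -m handwheel '[0.6,-0.001,-0.001,0,0,0,0, 0.65,-0.001,-0.001,0,0,0,0, 0.75,-0.001,-0.001,0,0,0,0, 0.75,-0.001,-0.001,0,0,0,0, 0.75,-0.001,-0.001,0,0,0,0]'; python3 p.py .4228 -.2812 .16 87.3
```

```text
t: 6.75
tool_pos: [0.4211, -0.2796, 0.0529]
tool_rot: [0.038, 1.571, -0.037]
contact_force: [-0.2, 0.4, -0.6]
opening: 0.0642
t 6.75 pos [ 0.4211 -0.2796  0.0529] yaw y 87.3 xaxis [-0.001  0.001 -1.   ] q [-0.73 -0.05  2.03 -0.    1.16 -2.26] F [-0.2  0.4 -0.6] open 0.0642
shift [-0.1071 -0.0014  0.0016] turn [-0.05 -0.05 -0.04]
```

```bash
python3 -m handwheel '[0.75,-0.015,-0.0015,0,0,0,0, 0.75,-0.05,-0.0015,0,0,0,0, 0.75,-0.09,-0.0015,0,0,0,0, 0.75,-0.13,-0.0015,0,0,0,0, 0.75,-0.13,-0.0015,0,0,0,0]'; python3 p.py .429 -.096 .10 61; python3 - <<'E'
from h import *
for n in("top","scene"):
    im,d=ctrl.get_image(n);np.savez(f"pics/{n}5.npz",im=im,d=d)
im1=np.load("pics/scene5.npz")['im'][270:400,380:520]
cv2.imwrite("pics/a5.png",cv2.resize(im1,None,fx=4,fy=4,interpolation=2))
from m import rects
E
```

```text
t: 7.17
tool_pos: [0.4251, -0.2846, 0.1932]
tool_rot: [0.029, 1.559, -0.045]
contact_force: [0.9, 0.4, 1.2]
opening: 0.064
t 7.17 pos [ 0.4251 -0.2846  0.1932] yaw y 87.3 xaxis [ 0.012 -0.01  -1.   ] q [-0.74 -0.21  1.92 -0.    1.41 -2.26] F [0.9 0.4 1.2] open 0.064
shift [ 0.0913  0.1895 -0.0062] turn [26.26  0.81  0.4 ]
```

View pics/a5.png

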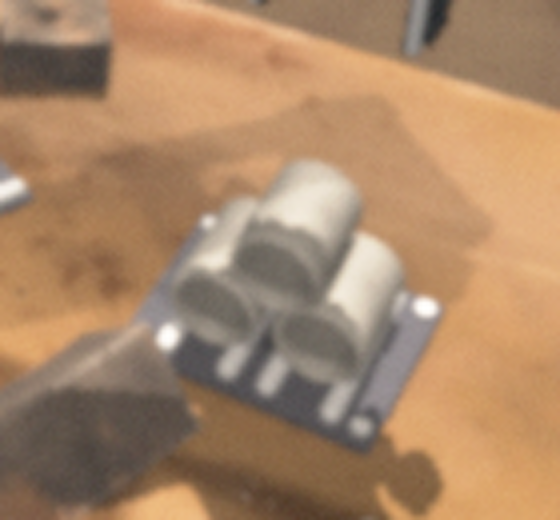

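The pile stands, with the third tube seated at about (300,230) in the zoom. I'll check its numbers from the scene depth.

```bash
python3 - <<'E'
from m import *
cyl((.421,-.2815,-3),.0225,.067,tag="5",zl=.066,r=.042)
rects([("T",(.421,-.2815),.068,.12,.06)],"5")
E
python3 p.py .429 -.096 .10 61
```

```text
t 7.27 pos [ 0.4225 -0.2824  0.1861] yaw y 87.3 xaxis [ 0.004 -0.003 -1.   ] q [-0.74 -0.2   1.93 -0.    1.41 -2.26] F [-0.2 -0.5 -0.3] open 0.0643
shift [ 0.0854  0.1867 -0.0028] turn [26.26  0.26  0.13]Traceback (most recent call last):
  File "<stdin>", line 2, in <module>
  File "m.py", line 27, in cyl
    lo,hi=np.percentile(al[in_],[1,99]); ctr=s.x[:2]+d*(lo+hi)/2
          ~~~~~~~~~~~~~^^^^^^^^^^^^^^^^
    return _quantile_unchecked(
        a, q, axis, out, overwrite_input, method, keepdims, weights)
    return _ureduce(a,
                    func=_quantile_ureduce_func,
    ...<5 lines>...
                    overwrite_input=overwrite_input,
                    method=method)
    r = func(a, **kwargs)
    result = _quantile(arr,
                       quantiles=q,
    ...<2 lines>...
                       out=out,
                       weights=wgt)
    slices_having_nans = np.isnan(arr[-1, ...])
                                  ~~~^^^^^^^^^
IndexError: index -1 is out of bounds for axis 0 with size 0
```

```bash
python3 -m handwheel '[0.75,0,0.06,-0.001,8,0,0, 0.75,0.03,0.187,-0.002,26.3,0,0, 0.75,0.05,0.187,-0.002,26.3,0,0, 0.75,0.085,0.187,-0.002,26.3,0,0, 0.75,0.085,0.187,-0.002,26.3,0,0, 0.75,0.085,0.187,-0.002,26.3,0,0, 0.75,0.085,0.187,-0.002,26.3,0,0, 0.75,0.085,0.187,-0.002,26.3,0,0]'; python3 - <<'E'
from m import *
for n in("top","scene"):
    im,d=ctrl.get_image(n);np.savez(f"pics/{n}6.npz",im=im,d=d)
cv2.imwrite("pics/a6.png",cv2.resize(np.vstack([np.load("pics/scene6.npz")['im'][240:400,320:520],np.load("pics/top6.npz")['im'][230:350,290:490]]),None,fx=2.1,fy=2.1,interpolation=2))
rects([("T",(.421,-.2815),.068,.12,.06),("S",(.4285,-.096),.027,.05,.035)],"6")
try: cyl((.421,-.2815,-3),.0225,.067,tag="6",zl=.066,r=.042)
except Exception as e: print(e)
E
python3 p.py .429 -.096 .013 61
```

```text
t: 7.93
tool_pos: [0.4276, -0.0943, 0.0973]
tool_rot: [0.396, 1.537, -0.397]
contact_force: [-0.1, -0.5, 0.1]
opening: 0.064
top T 387 ctr [ 421.3 -281.9] size [45.1 62.8] ang 87.8 ztop [85.1 89.8 92.7] px [436. 296.]
top S 56 ctr [424.6 -93.8] size [42.  14.9] ang 63.5 ztop [42.2 48.  48.9] px [365. 289.]
scene T 569 ctr [ 419.7 -282. ] size [44.2 64.3] ang 88.2 ztop [86.3 90.  91.4] px [456. 323.]
scene S 211 ctr [427.6 -98.1] size [42.8 29.1] ang 57.6 ztop [43.  49.  49.6] px [369. 308.]
top ctr [ 421.2 -282.7] yaw -1.3 h 66.0 len 60.2 rms 2.3
scene ctr [ 419.7 -281.3] yaw -1.3 h 67.2 len 61.3 rms 1.1
t 8.03 pos [ 0.4293 -0.0959  0.0996] yaw y 60.9 xaxis [ 0.001 -0.001 -1.   ] q [-0.39 -0.29  2.16 -0.    1.28 -1.45] F [ 0.6 -0.2  0. ] open 0.0637
shift [ 0.0866 -0.0002 -0.0003] turn [-0.09  0.11  0.02]
```

View pics/a6.png

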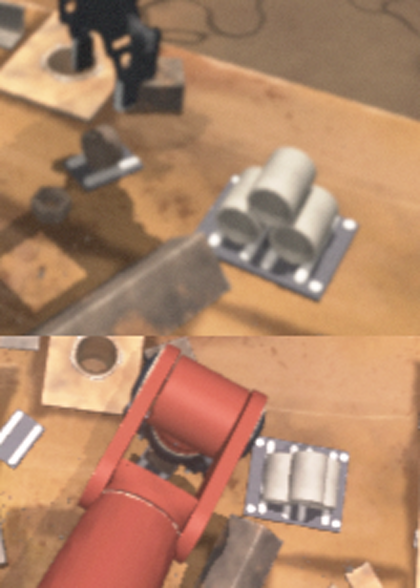

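Both pictures show the pile complete: the third tube's centre is 67 mm up, midway between the others and level with them. Now grasping the short tube.

```bash
python3 -m handwheel '[0.75,0.04,0,0,0,0,0, 0.75,0.07,0,0,0,0,0, 0.75,0.086,0,0,0,0,0, 0.75,0.086,0,0,0,0,0, 0,0.086,0,0,0,0,0, 0,0.086,0,0,0,0,0, 0,0.086,0,0,0,0,0, 0,0.086,0,0,0,0,0, 0,0.086,0,0,0,0,0, 0,0.086,0,0,0,0,0]' 50; python3 p.py .429 -.096 .013 61
```

```text
t: 8.87
tool_pos: [0.4306, -0.0961, 0.015]
tool_rot: [0.395, 1.529, -0.398]
contact_force: [-0.9, -5.0, 6.6]
opening: 0.0409
t 8.87 pos [ 0.4306 -0.0961  0.015 ] yaw y 61.0 xaxis [ 0.005 -0.003 -1.   ] q [-0.39 -0.15  2.2  -0.    1.09 -1.45] F [-0.9 -5.   6.6] open 0.0409
shift [ 0.002  -0.0007 -0.0015] turn [-0.02  0.33  0.04]
```

```bash
python3 -m handwheel '[0,-0.02,0,0,0,0,0, 0,-0.06,0,0,0,0,0, 0,-0.1,0,0,0,0,0, 0,-0.14,0,0,0,0,0, 0,-0.165,0,0,0,0,0, 0,-0.165,0,0,0,0,0]' 60; python3 p.py .412 .2267 .177 105
python3 - <<'E'
from held import *
for n in("scene",):
    im,d=ctrl.get_image(n);np.savez(f"pics/{n}7.npz",im=im,d=d)
cv2.imwrite("pics/a7.png",cv2.resize(im[180:330,300:460],None,fx=4,fy=4,interpolation=2))
E
```

```text
t: 9.37
tool_pos: [0.4319, -0.0954, 0.1851]
tool_rot: [0.396, 1.521, -0.397]
contact_force: [1.8, -0.1, -0.7]
opening: 0.0409
t 9.37 pos [ 0.4319 -0.0954  0.1851] yaw y 61.0 xaxis [ 0.012 -0.004 -1.   ] q [-0.39 -0.39  2.08  0.    1.44 -1.45] F [ 1.8 -0.1 -0.7] open 0.0409
shift [ 0.0066  0.272  -0.1738] turn [-44.02   0.73   0.14]
```

View pics/a7.png

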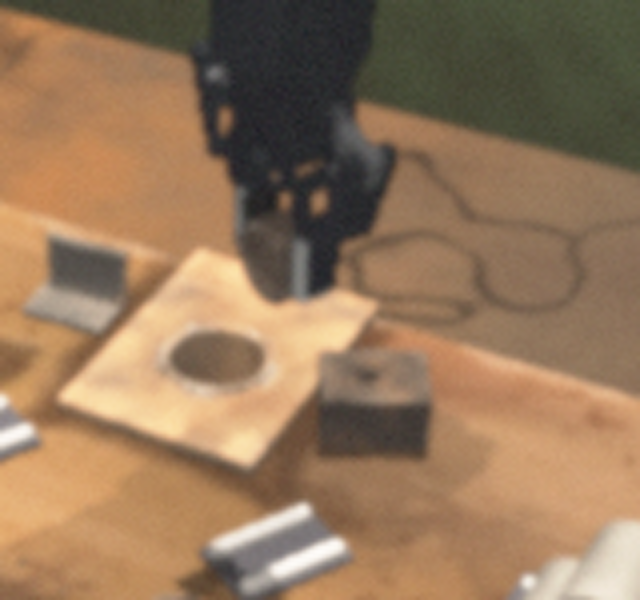

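The short tube is held level between the pads at about (272,255) in the zoom, and the rest is empty. Moving to the lens.

```bash
python3 p.py .412 .2267 .177 105; python3 -m handwheel '[0,0,0.272,-0.172,-44,0,0, 0,0,0.272,-0.172,-44,0,0, 0,0,0.272,-0.172,-44,0,0, 0,0,0.272,-0.172,-44,0,0, 0,0,0.272,-0.172,-44,0,0, 0,0,0.272,-0.172,-44,0,0, 0,0,0.272,-0.172,-44,0,0, 0,0,0.272,-0.172,-44,0,0, 0,0,0.272,-0.172,-44,0,0, 0,0,0.272,-0.172,-44,0,0, 0,0,0.272,-0.172,-44,0,0]'; python3 p.py .412 .2267 .177 105;python3 - <<'E'
from held import *
for n in("top","scene",):
    im,d=ctrl.get_image(n);np.savez(f"pics/{n}8.npz",im=im,d=d)
cv2.imwrite("pics/a8.png",cv2.resize(im[130:270,190:340],None,fx=4,fy=4,interpolation=2))
E
python3 p.py .412 .2267 .177 105
```

```text
t 9.42 pos [ 0.4304 -0.0949  0.1815] yaw y 61.0 xaxis [ 0.007 -0.002 -1.   ] q [-0.39 -0.39  2.08  0.    1.44 -1.45] F [-0.5  0.3 -1.2] open 0.0407
shift [ 0.0037  0.2723 -0.1721] turn [-44.02   0.44   0.07]
t: 10.33
tool_pos: [0.4089, 0.2263, 0.1755]
tool_rot: [-0.206, 1.565, 0.205]
contact_force: [-0.3, -0.3, -1.2]
opening: 0.0409
t 10.33 pos [0.4089 0.2263 0.1755] yaw y 105.0 xaxis [-0.003 -0.001 -1.   ] q [ 0.35 -0.3   2.03 -0.    1.42 -1.49] F [-0.3 -0.3 -1.2] open 0.0409
shift [-0.0015 -0.0004  0.0031] turn [-0.01 -0.21  0.03]
t 10.43 pos [0.4096 0.2257 0.1764] yaw y 104.9 xaxis [-0.002 -0.001 -1.   ] q [ 0.34 -0.3   2.03 -0.    1.42 -1.49] F [ 0.2  0.6 -2.1] open 0.041
shift [-0.0006  0.0003  0.0025] turn [-0.12 -0.11  0.01]
```

View pics/a8.png

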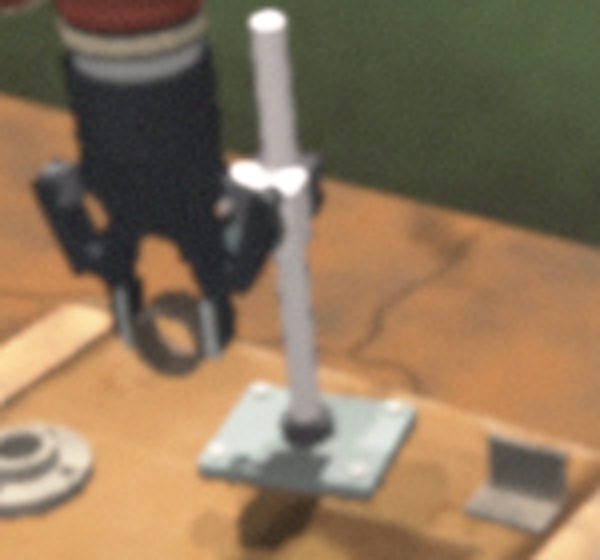

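```bash
python3 - <<'E'
from m import *
from scipy.spatial.transform import Rotation as Ro
o=ctrl.get_obs();tp=np.array(o['tool_pos']);T=Ro.from_rotvec(o['tool_rot']).as_matrix()
z=np.load("pics/scene8.npz");P=cloud("scene",z['d']);W=(P-tp)@T  # tool coords
m=(abs(W[...,1])<.0185)&(W[...,0]>-.045)&(W[...,0]<.015)&(abs(W[...,2])<.03)
Q=W[m];print(len(Q))
# lower part below pads tips & front face
r=np.hypot(Q[:,1],Q[:,0]+.014)
print("x max pct",np.percentile(Q[:,0],[95,98,100]).round(4))
ann=Q[(r>.017)&(r<.0215)];print("z pct (front face)",np.percentile(ann[:,2],[1,3,10,25,50,75,90,97,99]).round(4))
s=least_squares(lambda p:np.maximum(np.hypot(Q[:,1]-p[0],Q[:,0]-p[1])-.0215,0)+np.minimum(np.hypot(Q[:,1]-p[0],Q[:,0]-p[1])-.016,0),[0,-.014],loss='soft_l1',f_scale=.001)
print("centre y,x in tool:",s.x.round(4))
im=z['im'].copy();im[m]=(0,255,0)
a=np.hstack([z['im'][190:230,210:260],im[190:230,210:260]]);cv2.imwrite("pics/a9.png",cv2.resize(a,None,fx=7,fy=7,interpolation=0))
# predicted centre projection & ring
for zz in(-.013,.013):
    C=tp+T@np.array([-.014,0,zz]);print(zz,C.round(4),proj("scene",C).round(1))
E
```

```text
263
x max pct [0.0052 0.0065 0.0088]
z pct (front face) [-0.0162 -0.016  -0.0146 -0.0123 -0.0063  0.0019  0.0075  0.0096  0.0108]
centre y,x in tool: [-0.0004 -0.0135]
-0.013 [0.3971 0.2224 0.1904] [230.8 214.5]
0.013 [0.4222 0.2291 0.1904] [235.6 208.6]
```

View pics/a9.png

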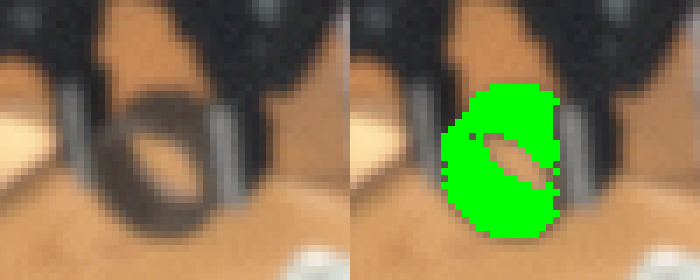

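```bash
python3 - <<'E'
from h import *
im=np.load("pics/top0.npz")['im']; g=im.min(-1)
m=np.zeros_like(g);m[205:225,222:252]=(g[205:225,222:252]>200)
k,l,s,c=cv2.connectedComponentsWithStats(m);i=1+np.argmax(s[1:,4]);print(s[i],c[i])
# front edge & back edge & sides: collect per-column subpixel transitions
F=[];B=[]
gf=g.astype(float)
for u in range(231,245):
    col=gf[:,u]; v0=int(c[i][1])
    for v in range(v0,v0+14):
        if col[v+1]<195<=col[v]: F.append((u,v+(col[v]-195)/(col[v]-col[v+1])));break
    for v in range(v0,v0-14,-1):
        if col[v-1]<195<=col[v]: B.append((u,v-(col[v]-195)/(col[v]-col[v-1])));break
for nm,e in(("front",F),("back",B)):
    W=ray("top",e,.213)[:,:2].astype(np.float32)
    vx,vy,x,y=cv2.fitLine(W,cv2.DIST_HUBER,0,.001,.001).ravel();a=np.degrees(np.arctan2(vy,vx))%180-90
    print(nm,len(e),round(a,1),(x*1000).round(1),(y*1000).round(1))
# bolts
def bolts(n,pts,z=.012):
    im=np.load(f"pics/{n}0.npz")['im'].min(-1);out=[]
    for u,v in pts:
        p=im[v-4:v+5,u-4:u+5].astype(float);w=np.clip(p-215,0,None) if p.max()>225 else np.clip(p-p.max()+15,0,None)
        yy,xx=np.mgrid[v-4:v+5,u-4:u+5];out.append((np.sum(w*xx)/w.sum(),np.sum(w*yy)/w.sum()))
    W=ray(n,out,z);print(n,np.round(out,1).tolist(),(W[:,:2]*1000).round(1).tolist());return W
W=bolts("top",[(231,238),(264,234),(261,209)])
d=W[1]-W[0];print("top near edge",np.degrees(np.arctan2(d[1],d[0]))%180-90,np.linalg.norm(d)); d=W[2]-W[1];print(np.degrees(np.arctan2(d[1],d[0])),np.linalg.norm(d))
W=bolts("scene",[(255,227),(289,231),(244,247),(279,248)])
for a,b in((0,1),(2,3),(0,2),(1,3)):
    d=W[b]-W[a];print(a,b,np.degrees(np.arctan2(d[1],d[0])),np.linalg.norm(d))
print("ctr",W.mean(0))
E
```

```text
[224 207  28  18 299] [236.61538462 213.909699  ]
front 14 14.5 529.5 253.6
back 14 18.0 559.0 260.1
top [[230.5, 237.2], [263.1, 233.5], [260.7, 209.2]] [[527.6, 305.1], [550.6, 213.7], [622.1, 231.6]]
top near edge 14.112864775535726 0.09427344192957579
14.057418112462736 0.07375466325543342
scene [[255.4, 229.5], [287.3, 232.7], [244.1, 243.0], [278.9, 246.0]] [[590.8, 319.5], [618.8, 234.7], [524.3, 307.0], [556.2, 219.5]]
0 1 -71.72614869876301 0.08929168731269309
2 3 -69.97128118722094 0.09318290532900403
0 2 -169.3655351558673 0.0676679913804312
1 3 -166.30983136259596 0.06441985215293995
ctr [0.57256497 0.27020437 0.012     ]
```

```bash
python3 -m handwheel '[0,-0.001,0.001,0.003,0,0,0, 0,-0.001,0.001,0.003,0,0,0, 0,-0.001,0.001,0.003,0,0,0, 0,-0.001,0.001,0.003,0,0,0, 0,-0.001,0.001,0.003,0,0,0, 0,-0.001,0.001,0.003,0,0,0]'; python3 - <<'E'
from m import *
from scipy.spatial.transform import Rotation as Ro
for n in("top","scene"):
    im,d=ctrl.get_image(n);np.savez(f"pics/{n}10.npz",im=im,d=d);cv2.imwrite(f"pics/{n}10.png",im)
o=ctrl.get_obs();tp=np.array(o['tool_pos']);T=Ro.from_rotvec(o['tool_rot']).as_matrix()
print(o['t'],tp,T[:,1],np.round(o['dq'],3),o['contact_force'],o['opening'])
psi=np.radians(15);L=np.array([.5084,.2526,.191]);ax=np.array([np.cos(psi),np.sin(psi),0])
for off in(-.0022,-.0006):
    C=tp+T@np.array([-.0138,-.0004,off]);w=L-C;print("ctr",C.round(4),"dist",(w@ax).round(4),"lat",(w-ax*(w@ax)).round(4))
rects([("T",(.421,-.2815),.068,.12,.06)],"10")
E
```

```text
t: 10.93
tool_pos: [0.4128, 0.2284, 0.1786]
tool_rot: [-0.205, 1.561, 0.205]
contact_force: [0.1, -0.2, -1.4]
opening: 0.0412
11.0333 [0.41274821 0.2284723  0.17861024] [-2.58026664e-01  9.66137795e-01  4.16310933e-05] [ 0.     0.001  0.001 -0.001  0.     0.001] [0.71539563 0.07381191 0.27956614] 0.04102367292729137
ctr [0.4107 0.2275 0.1924] dist 0.1008 lat [ 0.0003 -0.001  -0.0014]
ctr [0.4123 0.2279 0.1924] dist 0.0992 lat [ 0.0003 -0.001  -0.0014]
top T 383 ctr [ 421.4 -282. ] size [44.5 61.9] ang 88.7 ztop [85.4 90.3 92.7] px [436. 296.]
scene T 565 ctr [ 419.6 -281.9] size [44. 66.] ang 88.3 ztop [86.4 90.2 91.4] px [456. 323.]
```

View pics/scene10.png

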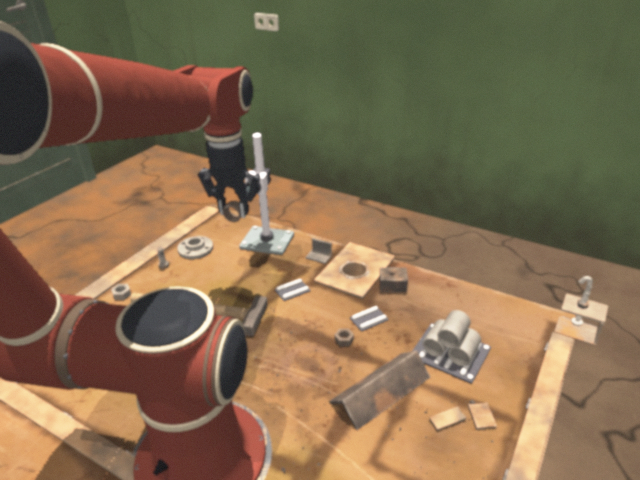

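View pics/top10.png

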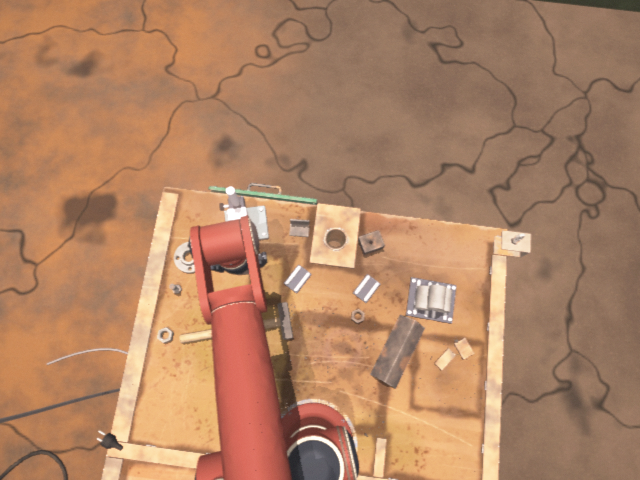

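The scene view shows the short tube upright in the jaws at (232,210) in front of the lens, the pile standing at (452,340), and everything else where it was. One more correction of 1 mm sideways and 1 mm down, then I'll hand in.

```bash
python3 -m handwheel '[0,0.001,-0.001,0,0,0,0, 0,0.001,-0.001,0,0,0,0, 0,0.001,-0.001,0,0,0,0, 0,0.001,-0.001,0,0,0,0, 0,0.001,-0.001,0,0,0,0, 0,0.001,-0.001,0,0,0,0]'; python3 - <<'E'
from m import *
from scipy.spatial.transform import Rotation as Ro
o=ctrl.get_obs();tp=np.array(o['tool_pos']);T=Ro.from_rotvec(o['tool_rot']).as_matrix()
psi=np.radians(15);L=np.array([.5084,.2526,.191]);ax=np.array([np.cos(psi),np.sin(psi),0])
C=tp+T@np.array([-.0137,-.0004,-.0014]);w=L-C;print(tp,"ctr",C.round(4),"dist",(w@ax).round(4),"lat",(w-ax*(w@ax)).round(4),abs(o['dq']).max())
print(ctrl.finish_job())
E
```

```text
t: 11.53
tool_pos: [0.413, 0.2276, 0.1776]
tool_rot: [-0.205, 1.561, 0.205]
contact_force: [0.7, -0.2, -1.7]
opening: 0.0408
[0.41298742 0.22755508 0.177559  ] ctr [0.4117 0.2268 0.1913] dist 0.1 lat [ 0.     -0.0001 -0.0003] 0.002273981106216639
the job is handed in; nothing more can be done
None
```

The job is handed in at 11.5 s: the third long tube lies on the pile, released, and the arm holds the short tube still in front of the lens.

- **Pile:** the third tube's centre measured about (421, -282, 67) mm, midway between the two lower tubes and level with them to within about 2 mm. Its yaw fitted at -1.3° to -2°, while the lower tubes fitted at -2° to -3°. The last pictures show the pile standing and the bystander parts where they were.
- **Short tube:** by my measurements its middle is 100 mm from the glass and within 1 mm of the lens axis, sideways and in height. The tube points along the optical axis, at about 15° yaw.
- **Disagreements:** the two cameras differ by about 2 mm in position. Single estimates of the camera's yaw ran from 10.6° to 20°, most of them 14° to 16°. True errors of about 2 mm and 1–2° in how the tube is shown are therefore possible.
- **Touchdown:** the tube first met one lower tube (22 N) and I moved it across until the side force was gone. No check failed.

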